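Close the petty-cash tin with its nested lids, then take only the outer lid off

ROBOT

A 6-joint arm with a two-finger parallel gripper is mounted at the origin on the work surface. World frame = base frame: x ahead of the robot, y to its left, z up, the work surface at z = 0. Lengths are in mm, angles in rad, forces in N, time in s.
With the tool pointing down it reaches from about 350 to 875 mm from the base axis. Payload 15.5 kg.
Tool frame: the origin (TCP) lies at the very end of the fingers, on their centre line; the grasp point (between the pads) lies 19 mm behind it; z points along the fingers, y is the direction in which the jaws open and shut (so a half turn about z gives the same grasp; the last joint's range is limited). The gripper opens to 85 mm and grips with 20 to 120 N. Pads are 22 mm wide; open, the fingers measure 114 mm over their backs; the gripper's body (76 mm by 85 mm) begins 54 mm behind the grasp point. The pads swing forward as they close: fully open they stand 13 mm farther back than shut.
Start: joints at [-1.409, 0.494, 1.345, -0, 1.302, -0.096], TCP at [158.743, -604.506, 231.277] pointing down, gripper open.
Joint ranges: [-2.91, 2.91], [-0.82, 2.16], [0.22, 2.67], [-1.22, 4.37], [0.12, 2.79], [-3.08, 3.08]. Speed limits (rad/s): [1.89, 1.89, 2.57, 3.01, 3.01, 3.01].

INTERFACE

Orientations are given as a unit quaternion [w, x, y, z].
In Python, from cell import env gives the robot as it stands. The module is installed in compiled form; this text tells all that it offers.
- The arm moves only by the shell command python3 -m jog 'ROWS' [FORCE]. ROWS is JSON, one flat list of numbers, 7 for each row, row after row: the shift along the tool's x, y, z each as a share of 0.02 m, from -1 to 1, then the turn, a rotation vector about the tool's x, y, z each as a share of 4 degrees, from -1 to 1, then the opening in per cent of the stroke, from 0 (shut) to 100 (fully open). A call has 1 to 8 rows; each row shifts and turns the commanded pose from where the row before left it, along the tool's axes as they then stand; what a row does not reach is not made up. A row lasts 1/8 s, in which the tool goes at most 62.5 mm and 10.7 degrees, less where a joint would pass 70% of its speed; a pose out of reach is approached as far as the arm can. A call with a number of a shift or a turn outside -1 to 1 is refused whole. A call with a gripper value outside its range is refused whole. The fingers move at their own pace and stop on an object; FORCE is the grip in N (left out, the last holds). Time passes only in rows, so rows that do not move let the fingers close. It gives the time, the measured TCP pose, the force and the opening at its end, in the units of the state.
- env.get_obs(): the state, without advancing time (a new reading comes with each control period).
- env.get_image(name): name is "side" or "top"; returns a dict with "color" (400x640x3 uint8, blue, green, red), "depth" (400x640 float32, mm along the optical axis (not along the pixel's ray), 0 where there is no reading), "fx", "fy", "cx", "cy" (pixels), "distortion" ([k1, k2, p1, p2, k3] as OpenCV has them; the pictures are not rectified), "world_from_camera" (4x4, takes a point from camera to world coordinates). Camera axes: x right, y down, z forward; pixel columns grow to the right and rows downward; lengths in mm; the calibration is good to about 2 mm. A picture is of the moment at which its call begins.
- env.job_done(): hands the job in, once; it reports no verdict.
The state is a dict: "time": time; "joint_positions": joint angles; "dq": joint speeds; "tau": joint torques, N m; "ee_pos": TCP position; "ee_rot": TCP orientation; "contact_force": force on the tool from outside, world axes, zero at the start; "ft_torque": the same for the moment, N m; "grip_width": finger opening in mm.
Only numpy, scipy, OpenCV 4.12 (cv2) and the standard library are available. Lean on these libraries where they do the work, as an engineer would, in place of code of your own. Each camera call takes 0.05 s, during which the arm holds its last target. There are 200 camera calls.

TASK

The open petty-cash tin is to be sealed: lift its two nested lids together by the yellow knob, turn them so that the outer lid's red end is over the tin's red end, lower them fully home and let go of the knob. Then grip the green outer lid alone by its long sides and lift it level, a good hand's breadth (about 10 cm) straight up above the tin, without touching or disturbing the inner lid, which stays seated; leave the other desk things alone. Finish while still holding the outer lid up there, so that the clerk can seal the inner lid.

Things in the scene. Friction and masses are not known exactly. Their poses are not given: they have to be found in the camera images.
- tin: Open green petty-cash tin, fixed to the desk. Origin on the desk under its centre; x along its long side towards its red-marked end (red strip on foot plate, red end wall). Outside 102 (x) x 44 mm, walls 4, mouth 94 x 36, rim 55 mm high; foot plate 150 x 60 x 4. Coins inside touch no lid. With both lids home the inner lid's origin is at z 41 mm, the outer lid's at 44 mm.
- tin_mouth (a point): centre of the tin's mouth, at rim height (55 mm above the desk)
- inner_lid: Inner lid, aluminium, 0.24 kg, lying on the desk under the outer lid. Origin at the centre of its underside, x along its long side. Plug 90 x 32 mm, z 0 to 14 (lowest 4 mm: 86 x 28), fits the tin's mouth with 2 mm play all round; flange 106 x 48, z 14 to 18, rests on the rim. Yellow bar knob 26 (x) x 14 mm, z 18 to 53, aligned with the lid.
- inner_knob (a point): centre of the top of the yellow knob, 53 mm above the inner lid's underside
- outer_lid: Outer lid, green, inverted tray 116 (x) x 58 x 18 mm, 0.13 kg; origin at the centre of its lower edge, x to its red-striped end (same x as the inner lid's). Top and walls 3 mm; through a 34 x 22 slot the knob stands out 32 mm. Lies loose on the flange, origin 3 mm above the inner lid's, 2 mm side play. Home, its skirt overlaps the tin by 11 mm, 4 mm play.
- outer_red (a point): middle of the red strip on top of the outer lid, 46 mm from its centre along its +x
- stamp: Bystander: rubber stamp with a dark turned-wood handle on a 34 mm square black foot, 63 mm tall. Origin at the centre of its underside, z up.
- mouse: Bystander: black computer mouse, 105 x 60 mm, 31 mm high. Origin at the centre of its underside, z up.
- stapler: Bystander: blue and black desk stapler, 140 mm long, 36 mm wide, 44 mm high. Origin at the centre of its underside, z up.
- inkpad: Bystander: closed blue ink pad case, 70 x 110 mm, 19 mm high. Origin at the centre of its underside, z up.
- mug: Bystander: white mug, 80 mm across, 92 mm tall. Origin at the centre of its underside, z up.
- tape: Bystander: grey tape dispenser, 130 x 50 mm, 75 mm high. Origin at the centre of its underside, z up.
- pencup: Bystander: dark metal pen cup, 72 mm across, 95 mm tall, its pens reach to about 145 mm. Origin at the centre of its underside, z up.
There are look-alikes about, which are no part of the job. Several things look just like the inner_lid: the one meant starts farthest to the robot's left.

How it is judged:
By the outcome, as a careful person would: the job done as asked, in the order asked, and still so for the second after the job is handed in, while the arm keeps its last pose, push and grip.
It also fails if it takes over 51 s, if anything falls off the work surface, if the arm or the gripper's body presses on something with over 40 N, if the wrist force passes 120 N, or if a joint passes its speed limit or range.

## Working session

There is one attempt and no reset: what is moved stays moved. The work goes in short steps, Python scripts to look and compute and a shell command to move; the robot and the scene stay as the last step left them, time stands still between calls to the robot, and variables do not carry over. Pictures are saved under pics/ and viewed, about 8 in all and at most 12, crops included, and the job is handed in when it is done.

```bash
mkdir -p pics; cat > h.py <<'E'
import numpy as np, cv2
from cell import env
from scipy.spatial.transform import Rotation as R
def snap(n, f=None):
    im=env.get_image(n)
    if f: cv2.imwrite('pics/'+f,im['color'])
    return im
def cloud(im):
    d=im['depth']; h,w=d.shape
    u,v=np.meshgrid(np.arange(w),np.arange(h))
    K=np.array([[im['fx'],0,im['cx']],[0,im['fy'],im['cy']],[0,0,1.]])
    p=cv2.undistortPoints(np.stack([u,v],-1).reshape(-1,1,2).astype(np.float64),K,np.array(im['distortion'],float)).reshape(h,w,2)
    P=np.dstack([p[...,0]*d,p[...,1]*d,d])
    T=np.array(im['world_from_camera'])
    W=P@T[:3,:3].T+T[:3,3]; W[d<=0]=np.nan
    return W
E
python3 - <<'E'
from h import *
a=snap('top','top0.png');b=snap('side','side0.png')
np.set_printoptions(suppress=True,precision=2)
for im in(a,b):print(im['world_from_camera'],im['fx'])
o=env.get_obs();print(o)
E
```

```text
[[  -0.03   -0.99    0.11  397.  ]
 [  -1.      0.03    0.02   18.94]
 [  -0.02   -0.11   -0.99 1200.8 ]
 [   0.      0.      0.      1.  ]] 407.80591360126897
[[  -0.82   -0.41    0.4   -15.32]
 [  -0.57    0.6    -0.56  837.32]
 [  -0.01   -0.69   -0.73 1082.21]
 [   0.      0.      0.      1.  ]] 472.42550595212236
{'time': 0.1, 'joint_positions': array([-1.41,  0.49,  1.35, -0.  ,  1.3 , -0.1 ]), 'dq': array([ 0., -0., -0.,  0.,  0., -0.]), 'tau': array([  0.  , -88.36, -38.46,   0.  ,   0.01,  -0.  ]), 'ee_pos': array([ 158.71, -604.18,  230.77]), 'ee_rot': array([-0.  ,  0.99,  0.13, -0.  ]), 'contact_force': array([-0.02,  0.09,  0.71]), 'ft_torque': array([-0.01, -0.02, -0.01]), 'grip_width': 85.2572733785181}
```

View pics/top0.png

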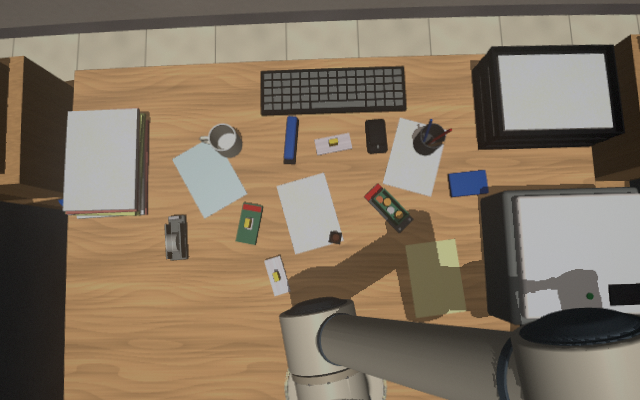

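View pics/side0.png

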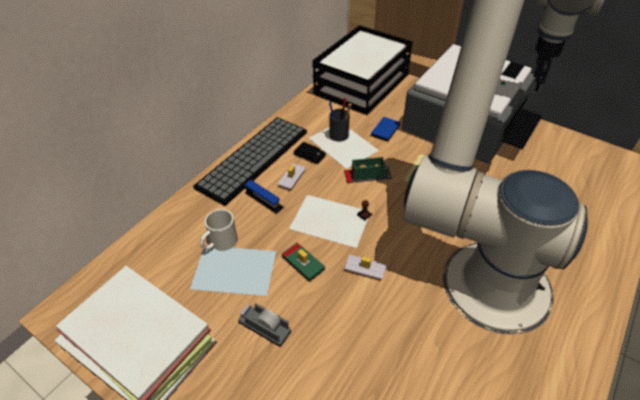

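Top view: the candidates are the green nested lid with knob (249,224), the bare silver lid (277,276) and the bare silver lid (333,144). The farthest left, and the only one under the green lid, is (249,224), with its red end at (252,208). The tin is at (388,208), with its red end at (373,192). Next I'll check this in a close crop and measure.

```bash
python3 - <<'E'
from h import *
a=snap('top');W=cloud(a);c=a['color']
crop=np.hstack([cv2.resize(c[190:260,210:290],None,fx=4.5,fy=4.5,interpolation=cv2.INTER_CUBIC),cv2.resize(c[175:245,350:430],None,fx=4.5,fy=4.5,interpolation=cv2.INTER_CUBIC)])
cv2.imwrite('pics/crop1.png',crop)
hsv=cv2.cvtColor(c,cv2.COLOR_BGR2HSV)
for nm,(v0,v1,u0,u1) in dict(lid=(195,255,225,275),tin=(175,245,355,425)).items():
    w=W[v0:v1,u0:u1].reshape(-1,3);h=hsv[v0:v1,u0:u1].reshape(-1,3)
    H,S,V=h.T.astype(int);z=w[:,2]
    red=((H<6)|(H>172))&(S>150)&(V>60);yel=(H>20)&(H<34)&(S>150)&(V>120);gr=(H>40)&(H<95)&(S>60)
    for k,m in dict(red=red,yel=yel,gr=gr).items():
        if m.sum()>3: print(nm,k,m.sum(),np.nanmedian(w[m],0).round(1),'zpct',np.nanpercentile(z[m],[5,50,95]).round(1))
    if nm=='lid':m=(z>12)&(z<35)
    else: m=(z>40)&(z<65)
    r=cv2.minAreaRect(w[m][:,:2].astype(np.float32));print(nm,'rect',r,np.nanmedian(z[m]))
    m2=z>40
    if nm=='lid':print('top',m2.sum(),np.nanmean(w[m2],0))
    q=w[np.abs(z)<4]; 
E
```

```text
lid red 83 [517.4 226.5  20.9] zpct [16.5 20.9 25.1]
lid yel 31 [471.7 236.1  52.5] zpct [49.5 52.5 56.9]
lid gr 489 [453.6 239.3  20.8] zpct [17.5 20.8 24.9]
lid rect ((474.2449035644531, 237.63267517089844), (59.26897430419922, 115.96228790283203), 77.93445587158203) 20.680818098682835
top 54 [473.63100585 236.34759098  51.30993522]
tin red 104 [ 555.4 -128.4    5.2] zpct [1.9 5.2 9. ]
tin gr 151 [ 511.4 -171.    47.7] zpct [ 5.4 47.7 57.2]
tin rect ((508.9882507324219, -171.62701416015625), (103.08076477050781, 44.454349517822266), 42.069942474365234) 53.386736026232256
```

View pics/crop1.png

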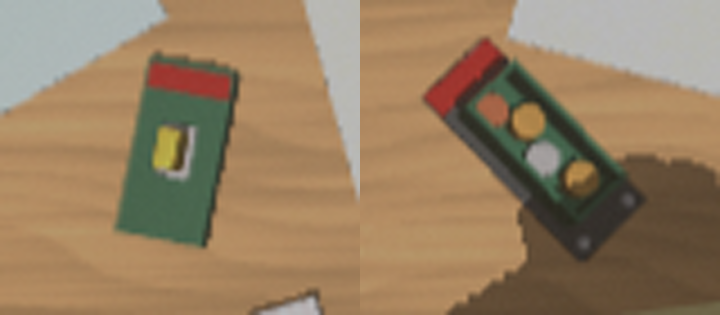

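The crop confirms it: the lid's knob is at its centre and the red stripe is at its far end. The tin's red end is at upper left. Lid: (474,237), yaw about -12°. Tin: (509,-171.5), yaw about +42°. So I turn the tool to yaw -12° first.

```bash
cat > plan.py <<'E'
import sys
from h import *
x,y,z,yaw=map(float,sys.argv[1:5])
o=env.get_obs();q=o['ee_rot'];r=R.from_quat([q[1],q[2],q[3],q[0]])
M=r.as_matrix();psi=np.degrees(np.arctan2(M[1,0],M[0,0]))
d=M.T@(np.array([x,y,z])-o['ee_pos'])
rd=R.from_euler('ZX',[yaw,180],degrees=True)
rv=(r.inv()*rd).as_rotvec(degrees=True)
print('t',round(o['time'],2),'pos',o['ee_pos'].round(1),'yaw',psi.round(2),'tilt',M[2].round(4),'F',o['contact_force'].round(1),'w',round(o['grip_width'],1))
print('shift units/20mm',(d/20).round(3),'turn units/4deg',(rv/4).round(3))
E
python3 -m jog '[0,0,0,0,0,0.96,100, 0,0,0,0,0,0.96,100, 0,0,0,0,0,0.96,100, 0,0,0,0,0,0.96,100, 0,0,0,0,0,0.96,100, 0,0,0,0,0,0.96,100, 0,0,0,0,0,0.96,100, 0,0,0,0,0,0,100]'; python3 plan.py 560 -100 230 -12;  python3 plan.py 473.5 237 120 -12
```

```text
time: 1.15
ee_pos: [158.7, -604.4, 231.1]
ee_rot: [-0.0, 0.994, -0.106, -0.0]
contact_force: [-0.6, 0.3, -1.2]
grip_width: 85.4
t 1.15 pos [ 158.7 -604.4  231.1] yaw -12.15 tilt [-2.e-04 -4.e-04 -1.e+00] F [-0.6  0.3 -1.2] w 85.4
shift units/20mm [ 14.308 -28.877   0.063] turn units/4deg [-0.006  0.003 -0.038]
t 1.15 pos [ 158.7 -604.4  231.1] yaw -12.15 tilt [-2.e-04 -4.e-04 -1.e+00] F [-0.6  0.3 -1.2] w 85.4
shift units/20mm [  6.534 -44.437   5.571] turn units/4deg [-0.006  0.003 -0.038]
```

```bash
A='[0.5,-1,0,0,0,0,100, 0.5,-1,0,0,0,0,100, 0.5,-1,0,0,0,0,100, 0.5,-1,0,0,0,0,100, 0.5,-1,0,0,0,0,100, 0.5,-1,0,0,0,0,100, 0.5,-1,0,0,0,0,100, 0.5,-1,0,0,0,0,100]' ; python3 -m jog '[0.5,-1,0,0,0,0,100, 0.5,-1,0,0,0,0,100, 0.5,-1,0,0,0,0,100, 0.5,-1,0,0,0,0,100, 0.5,-1,0,0,0,0,100, 0.5,-1,0,0,0,0,100, 0.5,-1,0,0,0,0,100, 0.5,-1,0,0,0,0,100]'; python3 -m jog '[0.5,-1,0,0,0,0,100, 0.5,-1,0,0,0,0,100, 0.5,-1,0,0,0,0,100, 0.5,-1,0,0,0,0,100, 0.5,-1,0,0,0,0,100, 0.5,-1,0,0,0,0,100, 0.5,-1,0,0,0,0,100, 0.5,-1,0,0,0,0,100]'; python3 -m jog '[0.5,-1,0,0,0,0,100, 0.5,-1,0,0,0,0,100, 0.5,-1,0,0,0,0,100, 0.5,-1,0,0,0,0,100, 0.5,-1,0,0,0,0,100, 0.5,-1,0,0,0,0,100, 0.5,-1,0,0,0,0,100, 0.5,-1,0,0,0,0,100]'; python3 plan.py 473.5 237 120 -12
```

```text
time: 2.15
ee_pos: [271.6, -463.8, 231.3]
ee_rot: [0.0, 0.994, -0.106, 0.0]
contact_force: [-0.3, 0.3, -1.1]
grip_width: 85.1
time: 3.15
ee_pos: [383.3, -324.2, 231.3]
ee_rot: [0.0, 0.994, -0.106, 0.0]
contact_force: [1.0, 0.1, 0.7]
grip_width: 84.8
time: 4.15
ee_pos: [495.0, -184.5, 231.3]
ee_rot: [0.0, 0.994, -0.106, 0.0]
contact_force: [0.3, -0.4, -0.5]
grip_width: 85.5
t 4.15 pos [ 495.  -184.5  231.3] yaw -12.17 tilt [ 1.e-04  0.e+00 -1.e+00] F [ 0.3 -0.4 -0.5] w 85.5
shift units/20mm [ -5.492 -20.376   5.564] turn units/4deg [ 0.    -0.001 -0.041]
```

```bash
python3 -m jog '[-0.27,-1,0,0,0,0,100, -0.27,-1,0,0,0,0,100, -0.27,-1,0,0,0,0,100, -0.27,-1,0,0,0,0,100, -0.27,-1,0,0,0,0,100, -0.27,-1,0,0,0,0,100, -0.27,-1,0,0,0,0,100, -0.27,-1,0,0,0,0,100]'; python3 -m jog '[-0.27,-1,0.2,0,0,0,80, -0.27,-1,0.2,0,0,0,80, -0.27,-1,0.2,0,0,0,80, -0.27,-1,0.2,0,0,0,80, -0.27,-1,0.2,0,0,0,80, -0.27,-1,0.2,0,0,0,80, -0.27,-1,0.2,0,0,0,80, -0.27,-1,0.2,0,0,0,80]';python3 -m jog '[-0.27,-1,0.5,0,0,0,60, -0.27,-1,0.5,0,0,0,60, -0.27,-1,0.5,0,0,0,60, -0.27,-1,0.5,0,0,0,60, 0,0,0,0,0,0,60]'; python3 plan.py 473.5 237 70 -12
python3 - <<'E'
from h import *
b=snap('side','s1.png')
cv2.imwrite('pics/s1c.png',cv2.resize(b['color'][160:320,220:420],None,fx=3.5,fy=3.5,interpolation=cv2.INTER_CUBIC))
E
```

```text
time: 5.15
ee_pos: [485.4, -19.1, 231.4]
ee_rot: [0.0, 0.994, -0.106, 0.0]
contact_force: [-0.2, 0.2, 0.4]
grip_width: 85.3
time: 6.15
ee_pos: [476.7, 146.2, 199.3]
ee_rot: [0.0, 0.994, -0.106, 0.0]
contact_force: [-0.2, 0.4, -0.0]
grip_width: 68.3
time: 6.78
ee_pos: [472.1, 229.0, 158.8]
ee_rot: [0.0, 0.994, -0.105, -0.001]
contact_force: [0.4, -0.6, -0.2]
grip_width: 51.4
t 6.78 pos [472.1 229.  158.8] yaw -12.08 tilt [-1.e-03  5.e-04 -1.e+00] F [ 0.4 -0.6 -0.2] w 51.4
shift units/20mm [-0.013 -0.409  4.441] turn units/4deg [ 0.007  0.014 -0.019]
```

View pics/s1c.png

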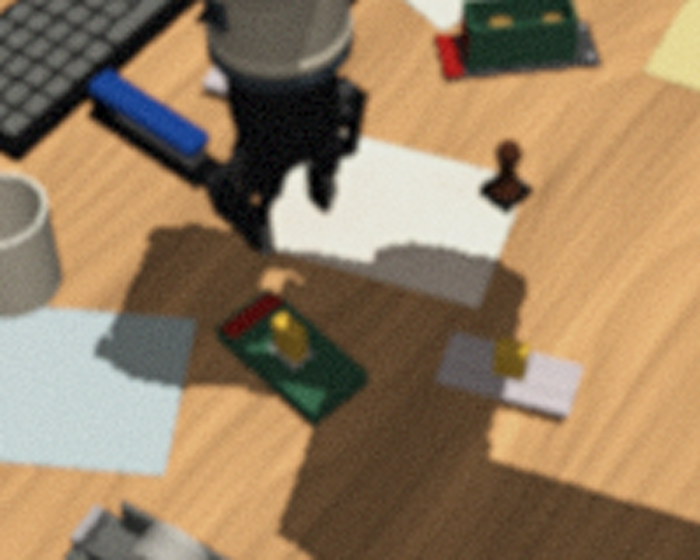

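The side crop shows the lid with its knob under the gripper at about (288,335) and a clear way down. I'll measure the knob top from the side camera as a second opinion.

```bash
python3 - <<'E'
from h import *
b=snap('side');W=cloud(b).reshape(-1,3)
t=np.radians(-12);w=W-[474,237,0]
L=np.c_[w[:,0]*np.cos(t)+w[:,1]*np.sin(t),-w[:,0]*np.sin(t)+w[:,1]*np.cos(t),W[:,2]]
m=(abs(L[:,0])<25)&(abs(L[:,1])<20)&(L[:,2]>30)&(L[:,2]<62);print(m.sum(),L[m].min(0),L[m].max(0),L[m].mean(0))
m=(abs(L[:,0])<25)&(abs(L[:,1])<20)&(L[:,2]>48)&(L[:,2]<62);print(m.sum(),L[m].min(0),L[m].max(0),L[m].mean(0))
m=(abs(L[:,0])<75)&(abs(L[:,1])<45)&(L[:,2]>16)&(L[:,2]<26);r=cv2.minAreaRect(L[m][:,:2].astype(np.float32));print(r)
E
```

```text
84 [-18.53290272  -7.33291417  30.26881555] [10.38509271  8.74500125 56.86939166] [-5.90285718  2.07816313 46.24842705]
44 [-17.6590681   -7.33291417  48.40188913] [10.38509271  7.85879927 56.86939166] [-3.99469275  0.59861512 52.0993275 ]
((-2.744831085205078, -0.9145069122314453), (60.940242767333984, 119.21784973144531), 89.64376831054688)
```

```bash
python3 -m jog '[0,-0.4,0.5,0,0,0,60, 0,0,0.9,0,0,0,60, 0,0,0.9,0,0,0,60, 0,0,0.9,0,0,0,60, 0,0,0.9,0,0,0,60, 0,0,0,0,0,0,60]'; python3 plan.py 473.7 237 27 -12
```

```text
time: 7.62
ee_pos: [474.3, 235.3, 76.2]
ee_rot: [0.0, 0.994, -0.106, -0.001]
contact_force: [-0.6, -0.1, 0.4]
grip_width: 51.4
t 7.62 pos [474.3 235.3  76.2] yaw -12.2 tilt [-0.0019  0.0012 -1.    ] F [-0.6 -0.1  0.4] w 51.4
shift units/20mm [-0.043 -0.079  2.459] turn units/4deg [ 0.017  0.027 -0.05 ]
```

```bash
python3 -m jog '[-0.1,-0.08,0.6,0,0,0,60, 0,0,0.6,0,0,0,60, 0,0,0.6,0,0,0,60, 0,0,0.6,0,0,0,60, 0,0,0,0,0,0,60]'; python3 plan.py 473.7 237 27 -12;python3 -m jog '[0,0,0,0,0,0,0, 0,0,0,0,0,0,0, 0,0,0,0,0,0,0, 0,0,0,0,0,0,0, 0,0,0,0,0,0,0, 0,0,0,0,0,0,0]' 60; python3 plan.py 473.7 237 27 -12
```

```text
time: 8.25
ee_pos: [472.8, 237.5, 28.3]
ee_rot: [0.0, 0.994, -0.106, -0.001]
contact_force: [0.4, 0.1, 0.4]
grip_width: 51.3
t 8.25 pos [472.8 237.5  28.3] yaw -12.17 tilt [-1.4e-03  9.0e-04 -1.0e+00] F [0.4 0.1 0.4] w 51.3
shift units/20mm [0.049 0.015 0.064] turn units/4deg [ 0.013  0.02  -0.042]
time: 9.0
ee_pos: [473.5, 237.8, 29.7]
ee_rot: [-0.0, 0.994, -0.106, 0.0]
contact_force: [-0.8, -0.7, 6.2]
grip_width: 12.4
t 9.0 pos [473.5 237.8  29.7] yaw -12.17 tilt [ 7.e-04 -4.e-04 -1.e+00] F [-0.8 -0.7  6.2] w 12.4
shift units/20mm [0.016 0.037 0.136] turn units/4deg [-0.006 -0.009 -0.042]
```

```bash
python3 -m jog '[0,0,-0.3,0,0,0,0, 0,0,-0.5,0,0,0,0, 0,0,-0.8,0,0,0,0, 0,0,-0.8,0,0,0,0, 0,0,-0.8,0,0,0,0, 0,0,-0.9,0,0,0,0, 0,0,-0.9,0,0,0,0, 0,0,-0.9,0,0,0,0]'; python3 -m jog '[0,0,-0.3,0,0,-0.96,0, 0,0,0,0,0,-0.96,0, 0,0,0,0,0,-0.96,0, 0,0,0,0,0,-0.96,0, 0,0,0,0,0,-0.96,0, 0,0,0,0,0,-0.96,0, 0,0,0,0,0,-0.96,0]' ; python3 -m jog '[0,0,0,0,0,-0.96,0, 0,0,0,0,0,-0.96,0, 0,0,0,0,0,-0.96,0, 0,0,0,0,0,-0.96,0, 0,0,0,0,0,-0.96,0, 0,0,0,0,0,-0.96,0, 0,0,0,0,0,-0.96,0, 0,0,0,0,0,0,0]'; python3 plan.py 509 -171.6 150 42
```

```text
time: 10.0
ee_pos: [473.2, 237.7, 148.9]
ee_rot: [-0.0, 0.994, -0.106, 0.0]
contact_force: [1.1, -0.7, -3.6]
grip_width: 12.7
time: 10.88
ee_pos: [473.2, 237.7, 154.3]
ee_rot: [-0.0, 0.992, 0.129, 0.0]
contact_force: [-0.7, -0.2, -4.0]
grip_width: 13.3
time: 11.88
ee_pos: [473.3, 237.7, 154.1]
ee_rot: [-0.0, 0.935, 0.355, 0.0]
contact_force: [0.3, 0.4, -4.0]
grip_width: 12.9
t 11.88 pos [473.3 237.7 154.1] yaw 41.57 tilt [ 6.e-04  2.e-04 -1.e+00] F [ 0.3  0.4 -4. ] w 12.9
shift units/20mm [-12.244  16.495   0.202] turn units/4deg [ 0.003 -0.008 -0.106]
```

```bash
python3 -m jog '[-0.72,0.97,0,0,0,0,0, -0.72,0.97,0,0,0,0,0, -0.72,0.97,0,0,0,0,0, -0.72,0.97,0,0,0,0,0, -0.72,0.97,0,0,0,0,0, -0.72,0.97,0,0,0,0,0, -0.72,0.97,0,0,0,0,0, -0.72,0.97,0,0,0,0,0]'; python3 -m jog '[-0.72,0.97,0,0,0,0,0, -0.72,0.97,0,0,0,0,0, -0.72,0.97,0,0,0,0,0, -0.72,0.97,0,0,0,0,0, -0.72,0.97,0,0,0,0,0, -0.72,0.97,0,0,0,0,0, -0.72,0.97,0,0,0,0,0, -0.72,0.97,0,0,0,0,0]'; python3 -m jog '[-0.5,0.6,0.3,0,0,-0.1,0, -0.22,0.37,0.4,0,0,0,0, 0,0,0.4,0,0,0,0, 0,0,0,0,0,0,0, 0,0,0,0,0,0,0]'; python3 plan.py 509 -171.6 150 42
python3 - <<'E'
from h import *
c=[]
for n in('top','side'):
    im=snap(n);W=cloud(im);np.save(n+'.npy',W);cv2.imwrite(n+'_c.png',im['color'])
    w=W-[509,-171.6,0];m=(np.hypot(w[...,0],w[...,1])<60)&(W[...,2]<160)
    v,u=np.where(m);v0,u0=int(v.mean())-35,int(u.mean())-40
    c.append(cv2.resize(im['color'][v0:v0+80,u0:u0+80],(400,400),interpolation=cv2.INTER_CUBIC))
cv2.imwrite('pics/over.png',np.hstack(c))
E
```

```text
time: 12.88
ee_pos: [490.2, 44.4, 153.8]
ee_rot: [0.0, 0.935, 0.354, 0.0]
contact_force: [-0.0, -0.4, -4.6]
grip_width: 12.9
time: 13.88
ee_pos: [507.1, -148.2, 153.8]
ee_rot: [0.0, 0.935, 0.354, 0.0]
contact_force: [0.2, -0.3, -3.9]
grip_width: 13.1
time: 14.5
ee_pos: [509.2, -170.8, 131.3]
ee_rot: [-0.0, 0.933, 0.359, -0.0]
contact_force: [-0.1, 0.4, -4.5]
grip_width: 12.9
t 14.5 pos [ 509.2 -170.8  131.3] yaw 42.03 tilt [-0.e+00 -3.e-04 -1.e+00] F [-0.1  0.4 -4.5] w 12.9
shift units/20mm [-0.034  0.022 -0.936] turn units/4deg [-0.004  0.001  0.007]
```

View pics/over.png

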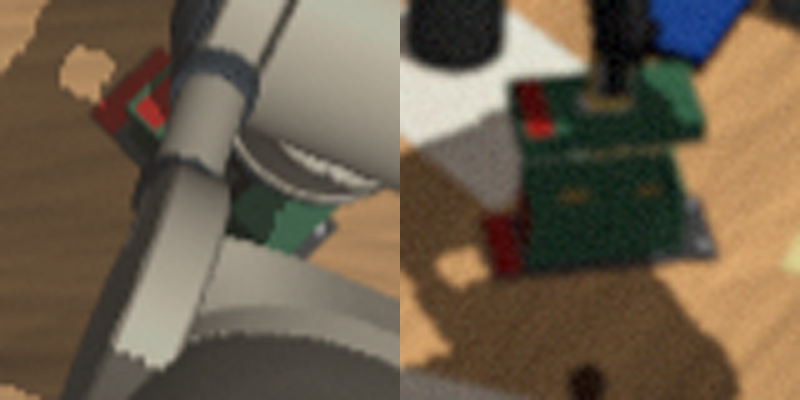

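Side view: the lid is held level over the tin, red end at (530,105) above the tin's red end at (500,245). Now I'll measure the lid against the tin in one camera frame.

```bash
python3 - <<'E'
from h import *
t=np.radians(42);np.set_printoptions(suppress=True,precision=1)
for n in('side','top'):
    W=np.load(n+'.npy').reshape(-1,3);hsv=cv2.cvtColor(cv2.imread(n+'_c.png'),cv2.COLOR_BGR2HSV).reshape(-1,3).astype(int)
    w=W-[509,-171.6,0]
    L=np.c_[w[:,0]*np.cos(t)+w[:,1]*np.sin(t),-w[:,0]*np.sin(t)+w[:,1]*np.cos(t),W[:,2]]
    near=(abs(L[:,0])<90)&(abs(L[:,1])<50)
    for nm,a,b in(('lidtop',114,132),('lidside',104,117),('wall',15,50),('foot',1,9)):
        m=near&(L[:,2]>a)&(L[:,2]<b)
        if nm=='foot': m&=(hsv[:,2]<90)|(hsv[:,1]>180); 
        if m.sum()<8: continue
        p=L[m];print(n,nm,m.sum(),'x pct',np.percentile(p[:,0],[1,5,50,95,99]),'y',np.percentile(p[:,1],[1,5,50,95,99]),'z',np.median(p[:,2]))
        if nm=='lidtop':print(cv2.minAreaRect(p[:,:2].astype(np.float32)))
    T=np.array(snap(n)['world_from_camera'])[:3,3]-[509,-171.6,0];print('cam local',T[0]*np.cos(t)+T[1]*np.sin(t),-T[0]*np.sin(t)+T[1]*np.cos(t))
E
```

```text
side lidtop 473 x pct [-57.4 -52.4   6.   54.   58. ] y [-27.3 -21.8  10.3  32.1  34.8] z 121.4690850437554
((0.6255226135253906, 3.4073715209960938), (117.4891128540039, 67.07130432128906), 1.7254835367202759)
side lidside 123 x pct [-57.1 -51.5   8.5  57.8  58.3] y [-21.9   2.8  31.   34.1  36.1] z 111.1918818113287
side wall 460 x pct [-52.  -49.   -2.2  47.3  49.2] y [-22.6 -20.5  18.8  25.1  26.9] z 34.09368283194749
side foot 245 x pct [-71.6 -65.2  36.5  73.2  84.9] y [-36.7 -23.7  22.   36.8  46.7] z 3.9673939567039724
cam local 285.4541807271899 1100.6151946895438
top lidtop 238 x pct [-55.  -53.1 -29.1  57.   58.9] y [-6.1 -0.5 17.5 30.  30.8] z 122.52114854396257
((1.7651176452636719, 13.097984313964844), (115.17866516113281, 39.32963180541992), 3.2641823291778564)
top lidside 14 x pct [-40.9 -38.7   5.7  54.2  56.2] y [29.2 29.4 30.1 30.8 31. ] z 108.86999372017533
top wall 21 x pct [-38.6 -37.8  35.3  47.3  48.9] y [20.9 21.  21.5 22.2 22.2] z 31.62882459002276
top foot 145 x pct [-73.8 -72.   62.6  73.1  75.3] y [-28.5 -25.4   9.   29.6  33.6] z 5.141644993848558
cam local 44.26045954927618 216.5379813955073
```

```bash
python3 -m jog '[-0.06,0.02,0.5,0,0,0,0, 0,0,0.5,0,0,0,0, 0,0,0.5,0,0,0,0, 0,0,0.5,0,0,0,0, 0,0,0,0,0,0,0, 0,0,0,0,0,0,0]'; python3 plan.py 508.1 -172.2 70.7 42; python3 -m jog '[0,0,0.15,0,0,0,0, 0,0,0.15,0,0,0,0, 0,0,0.15,0,0,0,0, 0,0,0,0,0,0,0]'; python3 plan.py 508.1 -172.2 70.7 42
```

```text
time: 15.45
ee_pos: [508.7, -172.6, 91.4]
ee_rot: [0.0, 0.934, 0.358, 0.0]
contact_force: [-0.2, -0.3, -4.7]
grip_width: 13.3
t 15.45 pos [ 508.7 -172.6   91.4] yaw 41.99 tilt [ 1.e-04  2.e-04 -1.e+00] F [-0.2 -0.3 -4.7] w 13.3
shift units/20mm [-0.01  -0.036  1.034] turn units/4deg [ 0.002 -0.001 -0.001]
time: 15.95
ee_pos: [508.5, -172.5, 82.0]
ee_rot: [-0.0, 0.934, 0.358, -0.0]
contact_force: [0.2, -0.1, -3.7]
grip_width: 12.6
t 15.95 pos [ 508.5 -172.5   82. ] yaw 41.99 tilt [-2.e-04 -4.e-04 -1.e+00] F [ 0.2 -0.1 -3.7] w 12.6
shift units/20mm [-0.004 -0.023  0.566] turn units/4deg [-0.006  0.003 -0.002]
```

```bash
python3 -m jog '[0,0,0.1,0,0,0,0, 0,0,0.1,0,0,0,0, 0,0,0,0,0,0,0]'; python3 plan.py 508.1 -172.2 70.7 42; python3 -m jog '[0,0,0.1,0,0,0,0, 0,0,0.1,0,0,0,0, 0,0,0,0,0,0,0]'; python3 plan.py 508.1 -172.2 70.7 42
```

```text
time: 16.32
ee_pos: [508.5, -172.5, 78.2]
ee_rot: [-0.0, 0.934, 0.358, -0.0]
contact_force: [0.7, 0.1, -5.3]
grip_width: 13.0
t 16.32 pos [ 508.5 -172.5   78.2] yaw 41.99 tilt [-1.e-04 -2.e-04 -1.e+00] F [ 0.7  0.1 -5.3] w 13.0
shift units/20mm [-0.005 -0.025  0.373] turn units/4deg [-0.003  0.001 -0.002]
time: 16.7
ee_pos: [508.5, -172.5, 74.1]
ee_rot: [-0.0, 0.934, 0.358, -0.0]
contact_force: [-0.1, -0.3, -4.6]
grip_width: 13.0
t 16.7 pos [ 508.5 -172.5   74.1] yaw 41.99 tilt [-1.e-04 -3.e-04 -1.e+00] F [-0.1 -0.3 -4.6] w 13.0
shift units/20mm [-0.005 -0.024  0.17 ] turn units/4deg [-0.004  0.002 -0.002]
```

```bash
python3 -m jog '[0,0,0.1,0,0,0,0, 0,0,0.06,0,0,0,0, 0,0,0,0,0,0,0]'; python3 plan.py 508.1 -172.2 70.7 42;  python3 -m jog '[0,0,0.04,0,0,0,0, 0,0,0.04,0,0,0,0, 0,0,0,0,0,0,0]'; python3 plan.py 508.1 -172.2 70.7 42
```

```text
time: 17.08
ee_pos: [508.6, -172.5, 71.0]
ee_rot: [-0.0, 0.934, 0.358, -0.0]
contact_force: [0.0, -0.5, -4.4]
grip_width: 13.0
t 17.07 pos [ 508.6 -172.5   71. ] yaw 41.99 tilt [-1.e-04 -2.e-04 -1.e+00] F [ 0.  -0.5 -4.4] w 13.0
shift units/20mm [-0.007 -0.027  0.013] turn units/4deg [-0.003  0.001 -0.002]
time: 17.45
ee_pos: [508.7, -172.6, 70.7]
ee_rot: [0.0, 0.934, 0.358, 0.0]
contact_force: [-5.1, 1.6, 22.4]
grip_width: 12.6
t 17.45 pos [ 508.7 -172.6   70.7] yaw 42.0 tilt [ 3.e-04  9.e-04 -1.e+00] F [-5.1  1.6 22.4] w 12.6
shift units/20mm [-0.009 -0.038 -0.002] turn units/4deg [ 0.013 -0.004 -0.001]
```

Seated: resistance begins at z 71, which is the expected home height. I'll relieve the push, open fully in place and look.

```bash
python3 -m jog '[0,0,-0.07,0,0,0,0, 0,0,0,0,0,0,15, 0,0,0,0,0,0,30, 0,0,-0.3,0,0,0,60, 0,0,-0.5,0,0,0,100, 0,0,-0.5,0,0,0,100, 0,0,0,0,0,0,100, 0,0,0,0,0,0,100]'; python3 plan.py 508.1 -172.2 70.7 42
python3 - <<'E'
from h import *
t=np.radians(42);np.set_printoptions(suppress=True,precision=1)
im=snap('side');W=cloud(im).reshape(-1,3);np.save('side2.npy',W)
w=W-[508.6,-172.5,0]
L=np.c_[w[:,0]*np.cos(t)+w[:,1]*np.sin(t),-w[:,0]*np.sin(t)+w[:,1]*np.cos(t),W[:,2]]
near=(abs(L[:,0])<70)&(abs(L[:,1])<36)
m=near&(L[:,2]>57)&(L[:,2]<67);p=L[m];print(m.sum(),np.median(p[:,2]),cv2.minAreaRect(p[:,:2].astype(np.float32)))
A=np.c_[p[:,:2],np.ones(len(p))];print('plane',np.linalg.lstsq(A,p[:,2],rcond=None)[0]*[100,100,1])
for a,b in((46,58),(10,38)):
    m=near&(abs(L[:,0])<45)&(L[:,1]>12)&(L[:,2]>a)&(L[:,2]<b);print('face y',m.sum(),np.percentile(L[m,1],[10,50,90]))
m=near&(abs(L[:,0])<25)&(abs(L[:,1])<18)&(L[:,2]>70)&(L[:,2]<102);print('knob',m.sum(),L[m].min(0),L[m].max(0))
c=im['color'];v,u=np.divmod(np.where(near&(W[:,2]<70))[0],640);v0,u0=int(v.mean())-50,int(u.mean())-50
cv2.imwrite('pics/seated.png',cv2.resize(c[v0:v0+90,u0:u0+110],None,fx=6,fy=6,interpolation=cv2.INTER_CUBIC))
E
```

```text
time: 18.45
ee_pos: [508.6, -172.5, 96.9]
ee_rot: [0.0, 0.934, 0.358, 0.0]
contact_force: [-0.9, 0.6, -0.4]
grip_width: 85.7
t 18.45 pos [ 508.6 -172.5   96.9] yaw 41.99 tilt [ 1.e-04  2.e-04 -1.e+00] F [-0.9  0.6 -0.4] w 85.7
shift units/20mm [-0.008 -0.028  1.312] turn units/4deg [ 0.002 -0.001 -0.002]
389 60.75386016559514 ((-0.6298828125, 3.0741310119628906), (116.53412628173828, 66.15589904785156), 0.5773798227310181)
plane [ 0.5  0.9 60.8]
face y 78 [24.5 30.1 33.1]
face y 157 [20.1 23.1 25.7]
knob 38 [-13.9  -3.4  70.1] [11.5 11.2 94.8]
```

View pics/seated.png

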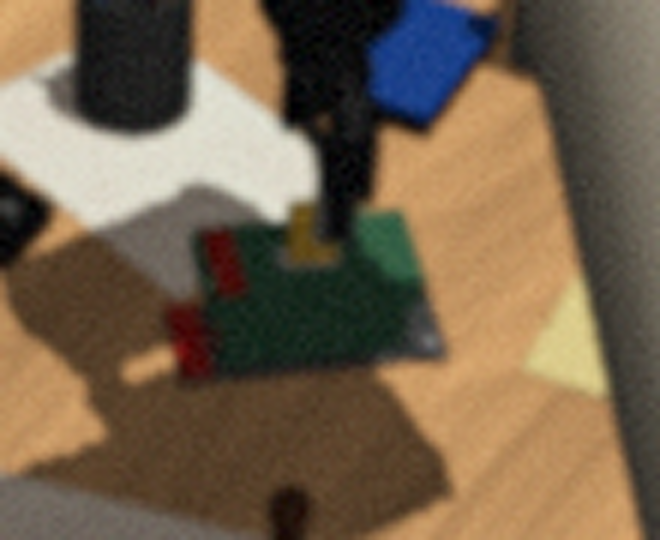

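Seated view: the lid lies level on the tin. Its stripe (225,262) is above the tin's red end (190,340), the knob stands at (310,235), and the outer lid is centred on the tin to within a millimetre. Now I'll go down around the long sides.

```bash
python3 -m jog '[0,0,0.6,0,0,0,100, 0,0,0.6,0,0,0,100, 0,0,0.6,0,0,0,100, 0,0,0.6,0,0,0,100, 0,0,0.5,0,0,0,100, 0,0,0.3,0,0,0,100, 0,0,0,0,0,0,100]'; python3 -m jog '[0,0,0,0,0,0,76, 0,0,0,0,0,0,76, 0,0,0,0,0,0,72, 0,0,0,0,0,0,72]' 25; python3 plan.py 508.6 -172.5 32 42
```

```text
time: 19.38
ee_pos: [508.4, -172.4, 32.5]
ee_rot: [-0.0, 0.934, 0.358, -0.0]
contact_force: [0.4, -0.1, 0.0]
grip_width: 85.3
time: 19.88
ee_pos: [508.7, -172.6, 33.0]
ee_rot: [0.0, 0.934, 0.358, 0.0]
contact_force: [0.8, -0.0, 0.1]
grip_width: 61.6
t 19.88 pos [ 508.7 -172.6   33. ] yaw 41.99 tilt [ 1.e-04  2.e-04 -1.e+00] F [ 0.8 -0.   0.1] w 61.6
shift units/20mm [-0.    -0.004  0.051] turn units/4deg [ 0.003 -0.001 -0.002]
```

```bash
python3 -m jog '[0,0,0,0,0,0,70, 0,0,0,0,0,0,69, 0,0,0,0,0,0,68]' 25;python3 -m jog '[0,0,0,0,0,0,66, 0,0,0,0,0,0,60, 0,0,0,0,0,0,50, 0,0,0,0,0,0,50]' 25; python3 plan.py 508.6 -172.5 32 42
```

```text
time: 20.25
ee_pos: [508.5, -172.5, 32.9]
ee_rot: [-0.0, 0.934, 0.358, -0.0]
contact_force: [-1.0, 1.6, 1.1]
grip_width: 57.9
time: 20.75
ee_pos: [508.5, -172.5, 33.0]
ee_rot: [-0.0, 0.934, 0.358, -0.0]
contact_force: [-2.6, 1.7, 5.1]
grip_width: 57.5
t 20.75 pos [ 508.5 -172.5   33. ] yaw 42.0 tilt [-0.e+00 -1.e-04 -1.e+00] F [-2.6  1.7  5.1] w 57.5
shift units/20mm [0.002 0.004 0.048] turn units/4deg [-0.002  0.001 -0.001]
```

A lateral force of 3 N along tool -y remains. I'll ease the hand that way and up a hair, and watch it.

```bash
python3 -m jog '[0,-0.02,-0.02,0,0,0,50, 0,0,0,0,0,0,50]' 30; python3 plan.py 508.6 -172.5 32 42;  python3 -m jog '[0,-0.02,-0.03,0,0,0,50, 0,0,0,0,0,0,50]' ; python3 plan.py 508.6 -172.5 32 42; python3 -c "
from cell import env;print(env.get_obs()['ft_torque'])"
```

```text
time: 21.0
ee_pos: [508.4, -172.3, 33.2]
ee_rot: [0.0, 0.934, 0.358, 0.0]
contact_force: [-0.2, -0.2, -1.2]
grip_width: 57.5
t 21.0 pos [ 508.4 -172.3   33.2] yaw 42.0 tilt [ 0.e+00  2.e-04 -1.e+00] F [-0.2 -0.2 -1.2] w 57.5
shift units/20mm [-0.001  0.014  0.06 ] turn units/4deg [ 0.002 -0.    -0.   ]
time: 21.25
ee_pos: [508.1, -171.9, 33.9]
ee_rot: [0.0, 0.934, 0.358, 0.0]
contact_force: [-0.4, 0.7, -2.1]
grip_width: 57.4
t 21.25 pos [ 508.1 -171.9   33.9] yaw 41.99 tilt [-0.  0. -1.] F [-0.4  0.7 -2.1] w 57.4
shift units/20mm [0.    0.039 0.093] turn units/4deg [ 0.     0.    -0.001]
[ 0.02620606  0.00983035 -0.0222525 ]
```

The forces are gone and the hand carries about 1.3 N, the outer lid alone. Now a slow, straight lift.

```bash
python3 -m jog '[0,0,-0.15,0,0,0,50, 0,0,-0.15,0,0,0,50, 0,0,-0.15,0,0,0,50, 0,0,-0.15,0,0,0,50, 0,0,0,0,0,0,50]' ; python3 plan.py 508.1 -171.9 133 42; python3 -m jog '[0,0,-0.2,0,0,0,50, 0,0,-0.2,0,0,0,50, 0,0,-0.3,0,0,0,50, 0,0,-0.3,0,0,0,50, 0,0,-0.3,0,0,0,50, 0,0,-0.3,0,0,0,50, 0,0,0,0,0,0,50]' ; python3 plan.py 508.1 -171.9 133 42
```

```text
time: 21.88
ee_pos: [508.2, -172.0, 46.2]
ee_rot: [0.0, 0.934, 0.358, 0.0]
contact_force: [0.4, 0.5, -2.0]
grip_width: 57.9
t 21.88 pos [ 508.2 -172.    46.2] yaw 41.99 tilt [ 2.e-04  4.e-04 -1.e+00] F [ 0.4  0.5 -2. ] w 57.9
shift units/20mm [ 1.000e-03 -5.000e-03 -4.342e+00] turn units/4deg [ 0.006 -0.003 -0.002]
time: 22.75
ee_pos: [508.3, -172.0, 78.4]
ee_rot: [0.0, 0.934, 0.358, 0.0]
contact_force: [-1.2, 0.0, -0.9]
grip_width: 57.3
t 22.75 pos [ 508.3 -172.    78.4] yaw 42.0 tilt [ 3.e-04  8.e-04 -1.e+00] F [-1.2  0.  -0.9] w 57.3
shift units/20mm [-0.003 -0.01  -2.73 ] turn units/4deg [ 0.011 -0.005 -0.   ]
```

```bash
python3 -m jog '[0,0,-0.3,0,0,0,50, 0,0,-0.5,0,0,0,50, 0,0,-0.5,0,0,0,50, 0,0,-0.5,0,0,0,50, 0,0,-0.5,0,0,0,50, 0,0,-0.3,0,0,0,50, 0,0,0,0,0,0,50, 0,0,0,0,0,0,50]' ; python3 plan.py 508.1 -171.9 135 42
python3 - <<'E'
from h import *
t=np.radians(42);np.set_printoptions(suppress=True,precision=1)
im=snap('side');W=cloud(im).reshape(-1,3)
w=W-[508.4,-172.3,0]
L=np.c_[w[:,0]*np.cos(t)+w[:,1]*np.sin(t),-w[:,0]*np.sin(t)+w[:,1]*np.cos(t),W[:,2]]
near=(abs(L[:,0])<70)&(abs(L[:,1])<36)
hist=np.histogram(L[near,2],np.arange(0,200,10));print(hist[0])
m=near&(L[:,2]>50)&(L[:,2]<66);p=L[m];print('flange',m.sum(),np.median(p[:,2]),cv2.minAreaRect(p[:,:2].astype(np.float32)))
c=im['color']
cv2.imwrite('pics/up.png',cv2.resize(c[100:210,310:430],None,fx=5,fy=5,interpolation=cv2.INTER_CUBIC))
E
```

```text
time: 23.75
ee_pos: [507.9, -171.9, 129.6]
ee_rot: [-0.0, 0.934, 0.358, -0.0]
contact_force: [1.3, 0.2, -1.2]
grip_width: 57.4
t 23.75 pos [ 507.9 -171.9  129.6] yaw 41.99 tilt [-1.e-04 -4.e-04 -1.e+00] F [ 1.3  0.2 -1.2] w 57.4
shift units/20mm [ 0.006  0.007 -0.268] turn units/4deg [-0.005  0.002 -0.002]
[237  80  68  79  78 278  66  25  26  24   0   0   0  14  83 324  54   8
   6]
flange 338 57.96623769769849 ((-2.299388885498047, -0.7640438079833984), (57.100406646728516, 107.33110046386719), 89.44947052001953)
```

View pics/up.png

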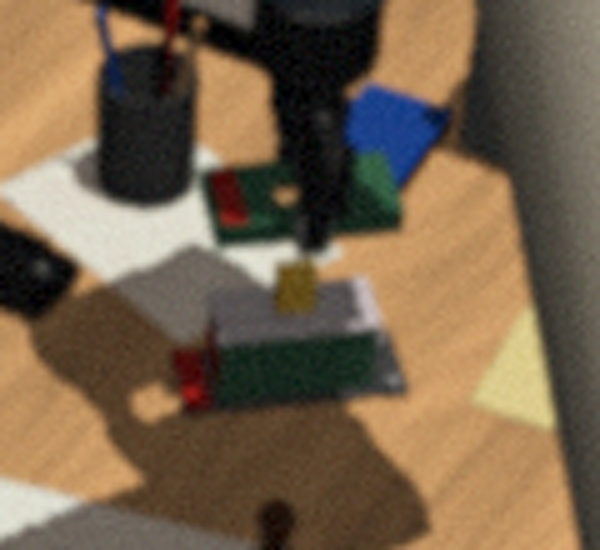

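The outer lid (about (300,195)) is held level above the tin. The inner lid is seated, with its flange at (290,315), z 58, and its knob at (296,287). I'll go 9 mm higher for a full 10 cm and check it is steady and level.

```bash
python3 -m jog '[0,0,-0.25,0,0,0,50, 0,0,-0.2,0,0,0,50, 0,0,0,0,0,0,50, 0,0,0,0,0,0,50, 0,0,0,0,0,0,50, 0,0,0,0,0,0,50]' ; python3 plan.py 508.1 -171.9 139 42
python3 - <<'E'
from h import *
t=np.radians(42)
W=cloud(snap('side')).reshape(-1,3);w=W-[508.4,-172.3,0]
L=np.c_[w[:,0]*np.cos(t)+w[:,1]*np.sin(t),-w[:,0]*np.sin(t)+w[:,1]*np.cos(t),W[:,2]]
near=(abs(L[:,0])<70)&(abs(L[:,1])<36)
for a,b in((160,175),(54,64)):
    p=L[near&(L[:,2]>a)&(L[:,2]<b)];print(len(p),np.linalg.lstsq(np.c_[p[:,:2],np.ones(len(p))],p[:,2],rcond=None)[0].round(3))
E
```

```text
time: 24.55
ee_pos: [508.0, -171.9, 138.8]
ee_rot: [-0.0, 0.934, 0.358, -0.0]
contact_force: [-0.0, 0.4, -1.6]
grip_width: 57.6
t 24.55 pos [ 508.  -171.9  138.8] yaw 41.99 tilt [-1.e-04 -2.e-04 -1.e+00] F [-0.   0.4 -1.6] w 57.6
shift units/20mm [ 0.005  0.002 -0.011] turn units/4deg [-0.002  0.001 -0.002]
380 [-5.00000e-03 -3.80000e-02  1.66812e+02]
312 [-2.0000e-03  1.2000e-02  5.8155e+01]
```

Everything is level, and the top at z 167 is about 106 mm above home. I'll hand the job in.

```bash
python3 -c "
from cell import env
env.job_done();o=env.get_obs();print(o['time'],o['ee_pos'],o['grip_width'],o['contact_force'])"
```

```text
the job is handed in; nothing more can be done
the job is handed in; nothing more can be done
```

I lifted both lids by the yellow knob, turned them about 54° so the red ends match, lowered them home and let go of the knob. Then I gripped the green outer lid by its long sides and lifted it straight up, and I handed the job in at about 24.6 s with the lid still held.

- **Outer lid:** It is held with a grip width of 57.6 mm, and its top is at about z 167 mm, roughly 10.6 cm above home. Tool tilt is about 0. A camera plane fit of the lid top gave 0.5 % slope along the lid and 3.8 % across; I put the second down to depth noise.
- **Inner lid:** It is seated, with the flange at z 58 mm against a nominal 59, and level. The wrist carries about 1.5 N, which is the outer lid alone.
- **Moment of contact:** On first gripping the outer lid there was about 3 N sideways and 5 N upward. I eased that off by under 1 mm before lifting, so the inner lid may have been nudged slightly within its play at that point.
- **Other desk things:** I saw no contact with them.
- **After the hand-in:** The state could not be read any more, so the last check is the one just before it.

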